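Set the toe stop and nip a sandal in the setting jig

TASK

Crank the black handwheel round until its red pointer stands on the green dial mark, which backs the toe stop off to the right size. Then lay the tan sandal flat on the jig bed between the rubber heel pusher and the orange-faced toe stop, toe towards the toe stop, centred and straight along the bed, let go of it, and push the yellow pedal fully down for a moment so that the pusher nips the sandal up against the stop. Let the pedal come back up and leave the sandal in the jig and the wheel on its mark; move the toe stop only by its wheel, and do not disturb the navy sandal, the glass jar, the can or the brush.

Things in the scene. Friction and masses are not known exactly. Their poses are not given: they have to be found in the camera images.
- wheel (a joint): handwheel angle (rad), 0 to 4.7 between hard stops, growing counter-clockwise seen from above; 4.00 puts the red pointer exactly on the green mark. It starts between 0.7 and 2.0, so it must be turned counter-clockwise. Stiff (about 0.3 N m), stays where it is left. It moves the toe stop 12 mm per rad, away from the heel pusher as it grows
- wheel_hub (a point): point on the wheel's vertical axis level with the rim's top, 99 mm above the table. The wheel is a black dish 140 mm across with a solid web, no spokes; its upstanding rim is 12 mm thick (58 to 70 mm from the axis), 33 mm deep inside, 45 mm high outside above the dial plate: pinch it radially from above anywhere. The central boss is only 4 mm high
- wheel_pointer (a point): tip of the red pointer of the wheel, 80 mm from the axis, just above the dial plate; it turns with the wheel. A red stripe runs from it over the rim and in across the web
- dial_mark (a point): centre of the green mark (16 mm wide round the dial, 22 mm long), 80 mm from the wheel's axis on the fixed dial plate; the other ticks are black
- jig_bed (a point): centre of the top face of the grey jig bed (90 by 340 mm), 30 mm above the table. y axis along the bed from heel pusher to toe stop, x across, z up. With the wheel on its mark and the pedal up the stops' faces stand at y = +105 and -105 mm: 210 mm between them for the 200 mm sandal
- toe_stop: aluminium toe stop with an orange face, 60 mm wide, 30 mm thick, 35 mm high, sliding on the bed; origin at the lower middle edge of its face (at y = 57 mm + 12 mm per rad of the wheel on the bed), y axis along the bed away from the sandal
- sandal: tan sandal, loose, 0.2 to 0.3 kg, 200 mm long, sole 28 mm thick (cream below, tan on top), two crossed brown straps over the forefoot rising to 60 mm. Origin under the middle of its length; y axis to the toe, z up. Round toe end of radius 38 mm, round heel of radius 30 mm, waist 54 mm wide. Starts flat on the table, toe roughly to +y
- sandal_waist (a point): middle of the sandal's straight-sided waist, 20 mm heelwards of its origin and 14 mm above its underside; the waist is 54 mm wide here along the sandal's x axis and clear of the straps: the place to grip
- sandal_toe (a point): foremost point of the sandal's toe, 100 mm from its origin, at half sole thickness
- pedal (a joint): pedal angle (rad): 0 up, 0.22 fully down at its stop. A spring returns it; about 4 N at the rubber pad starts it and 9 N holds it down. It drives the heel pusher 8 mm towards the toe stop when fully down, and back
- pedal_pad (a point): middle of the top of the black rubber pad (60 by 45 mm) on the free end of the yellow pedal plate, 58 mm above the table when up and about 20 mm lower when fully down. The plate is 70 mm wide; its hinge is 95 mm from this point along the point's +y axis, 8 mm lower. The base is fixed to the table
- navy_sandal: bystander: navy sandal, 200 mm long, origin under its middle
- glass_jar: bystander: open glass jar, 90 mm across, 100 mm high, origin under its middle
- glue_can: bystander: can, 80 mm across, 110 mm high, origin under its middle
- brush: bystander: brush, 180 mm long, lying flat, origin under it
- jig: the fixed jig: bed, blue gearbox (170 by 170 by 46 mm) beside the toe end, aluminium dial plate of radius 95 mm on it, top 52 mm above the table. Origin at table level under the bed's centre, y axis along the bed towards the toe stop
- heel_pusher: black rubber-faced pusher at the heel end of the bed, face 60 mm wide, 35 mm high; origin at the lower middle edge of its face, y axis towards the toe stop. A blue block, its top 75 mm above the table, stands behind it

How it is judged:
By the outcome, as a careful person would: the job done as asked, in the order asked, and still so for the second after the job is handed in, with the robot touching nothing.
It also fails if it takes over 72 s, if anything falls off the work surface, if the arm or the gripper's body presses on something with over 40 N, if the wrist force passes 120 N, or if a joint passes its speed limit or range.

ROBOT

A 6-joint arm with a two-finger parallel gripper is mounted at the origin on the work surface. World frame = base frame: x ahead of the robot, y to its left, z up, the work surface at z = 0. Lengths are in m, angles in rad, forces in N, time in s.
With the tool pointing down it reaches from about 0.35 to 0.975 m from the base axis. Payload 4.9 kg.
Tool frame: the origin (TCP) lies on the mounting face of the last link; the fingertips stand 173 mm ahead of it and the grasp point (between the pads) lies 155 mm ahead of it; z points along the fingers, y is the line along which they close (so a half turn about z gives the same grasp; the last joint's range is limited). The gripper opens to 85 mm and grips with 20 to 120 N. Pads are 22 mm wide; open, the fingers measure 114 mm over their backs; the gripper's body (76 mm by 85 mm) begins 54 mm behind the grasp point. The pads swing forward as they close: fully open they stand 13 mm farther back than shut.
Start: joints at [-1.314, 0.053, 1.613, -0, 1.476, -0.119], TCP at [0.229, -0.581, 0.405] pointing down, gripper open.
Joint ranges: [-3.01, 3.01], [-1.01, 2.22], [0.06, 2.58], [-1.02, 4.17], [0.09, 2.62], [-3.14, 3.14]. Speed limits (rad/s): [2.57, 2.57, 3.14, 3.14, 3.14, 3.14].

INTERFACE

Orientations are given as [roll, pitch, yaw] about the fixed x, y, z axes, in that order (R = Rz(yaw) Ry(pitch) Rx(roll)).
In Python, from plant import get_obs, cams, workorder, finder gives the robot as it stands.
- The arm moves only by the shell command python3 -m pendant 'ROWS' [OPENING]. ROWS is JSON, a list of rows, each an object with "delta_pos": the shift along the world's x, y, z each as a share of 0.15 m, from -1 to 1, a list of three; "rotation": the turn, a rotation vector about the world's x, y, z each as a share of 0.5 rad, from -1 to 1, a list of three. In form: [{"delta_pos": [dx, dy, dz], "rotation": [rx, ry, rz]}, ...]. A call has 1 to 8 rows; each row is the pose to reach, as a shift and turn from the pose commanded when the call began; what a row does not reach only later rows make up. A row lasts 1/12 s, in which the tool goes at most 41.7 mm and 7.16 degrees, less where a joint would pass 70% of its speed; a pose out of reach is approached as far as the arm can. A call with a number of a shift or a turn outside -1 to 1 is refused whole. A call with a gripper value outside its range is refused whole. OPENING is the opening, from 0 (shut) to 1 (fully open), set as the call begins (- or left out, the last holds). The fingers move at their own pace and stop on an object; the grip force is fixed at half the most. Time passes only in rows, so rows that repeat a pose let the fingers close. It gives the time, the measured TCP pose, the force, the opening and the grip force at its end, in the units of the state.
- get_obs(): the state, without advancing time (a new reading comes with each control period).
- cams.read_camera(name): name is "side" or "top"; returns (picture, depth): 480x640x3 uint8, red, green, blue; 480x640 float32, m along the optical axis (not along the pixel's ray), 0 where there is no reading.
- cams.camera_params(name): a dict with "vertical_fov" (degrees; the focal length in pixels is half the picture's height over the tangent of half this angle, whatever the lens; pixels are square), "cx", "cy" (the principal point, pixels), "D" ([k1, k2, p1, p2, k3] as OpenCV has them; the pictures are not rectified), "position" and "attitude" of the camera in the world. Camera axes: x right, y down, z forward; pixel columns grow to the right and rows downward; lengths in m; the calibration is good to about 2 mm. A picture is of the moment at which its call begins. camera_params takes no time and is no camera call.
- workorder.hand_in(): hands the job in; it is judged then, once.
Trained networks look in the newest picture that a camera, given by its name, has taken for a name from the list of things; names that differ only in an ending like _2 or _b are one class to them, and where a whole thing is asked for, a point or a joint stands for the part that bears it (a point fixed in the world has none). Each returns a list of dicts, best first, with "confidence" (0 to 1); they miss things now and then, are a little off and sometimes report something else, mostly with a low value. They report only what shows in the picture. A call takes as long as a camera call.
- finder.boxes_of(name, camera): "extent" ([left, top, right, bottom] in pixels, round what is visible of it).
The state is a dict: "time": time; "qpos": joint angles; "dq": joint speeds; "effort": joint torques, N m; "ee_pos": TCP position; "eef_rot": TCP orientation; "contact_force": force on the tool from outside, world axes, zero at the start; "wrist_torque": the same for the moment, N m; "gripper_width": finger opening in m; "grip_force": force on a finger pad.
Only numpy, scipy, OpenCV 4.12 (cv2) and the standard library are available. Lean on these libraries where they do the work, as an engineer would, in place of code of your own. Each camera call takes 0.05 s, during which the arm holds its last target. There are 200 camera calls.

## Working session

There is one attempt and no reset: what is moved stays moved. The work goes in short steps, Python scripts to look and compute and a shell command to move; the robot and the scene stay as the last step left them, time stands still between calls to the robot, and variables do not carry over. Pictures are saved under pics/ and viewed, at most 10 in all, crops included, and the job is handed in when it is done.

```bash
ls; mkdir -p pics; cat > h.py <<'E'
import numpy as np, cv2
from plant import get_obs, cams, workorder, finder
from scipy.spatial.transform import Rotation as R
def par(n):
    p=cams.camera_params(n); f=240/np.tan(np.radians(p["vertical_fov"])/2)
    K=np.array([[f,0,p["cx"]],[0,f,p["cy"]],[0,0,1]]); a=np.array(p["attitude"],float)
    Rm=a if a.shape==(3,3) else (R.from_euler('xyz',a).as_matrix() if a.size==3 else R.from_quat(a).as_matrix())
    return K,np.array(p["D"],float),np.array(p["position"],float),Rm
def ray(n,uv):
    K,D,t,Rm=par(n); q=cv2.undistortPoints(np.array(uv,float).reshape(-1,1,2),K,D).reshape(-1,2)
    return t,np.c_[q,np.ones(len(q))]@Rm.T
def at_z(n,uv,z):
    t,d=ray(n,uv); return t+d*((z-t[2])/d[:,2])[:,None]
def at_depth(n,uv,dep):
    t,d=ray(n,uv); return t+d*np.array(dep).reshape(-1,1)
def proj(n,P):
    K,D,t,Rm=par(n); c=(np.array(P,float).reshape(-1,3)-t)@Rm
    return cv2.projectPoints(c,np.zeros(3),np.zeros(3),K,D)[0].reshape(-1,2)
def tri(uv1,uv2,n1="top",n2="side"):
    t1,d1=ray(n1,uv1);t2,d2=ray(n2,uv2);A=np.c_[d1[0],-d2[0]]
    s=np.linalg.lstsq(A,t2-t1,rcond=None)[0];a=t1+d1[0]*s[0];b=t2+d2[0]*s[1]
    return (a+b)/2,np.linalg.norm(a-b)
E
python3 - <<'E'
from h import *
for n in("top","side"):
    im,d=cams.read_camera(n); cv2.imwrite(f"pics/{n}0.png",im[...,::-1]); np.savez(f"/tmp/{n}0",im=im,d=d)
    print(n,cams.camera_params(n))
    for o in ["wheel","wheel_pointer","dial_mark","wheel_hub","jig_bed","toe_stop","sandal","sandal_waist","sandal_toe","pedal","pedal_pad","heel_pusher","navy_sandal","glass_jar","glue_can","brush"]:
        print(o,[(np.round(b["extent"]).astype(int).tolist(),round(b["confidence"],2)) for b in finder.boxes_of(o,n)[:2]])
print(get_obs())
E
```

```text
pics
top {'vertical_fov': 47.88746787217882, 'cx': 315.43478288148845, 'cy': 238.3998049763403, 'D': array([0.0354966, 0.       , 0.       , 0.       , 0.       ]), 'position': array([ 0.44708929, -0.00345708,  1.34125791]), 'attitude': array([-3.08766622e+00,  4.93142680e-04, -1.54680610e+00])}
wheel [([159, 186, 219, 248], 0.95)]
wheel_pointer [([313, 246, 364, 284], 0.28)]
dial_mark [([154, 163, 379, 260], 0.84)]
wheel_hub [([161, 189, 221, 244], 0.95), ([401, 251, 481, 285], 0.6)]
jig_bed [([151, 163, 378, 259], 0.82), ([402, 248, 484, 287], 0.23)]
toe_stop [([262, 167, 277, 202], 0.78), ([421, 166, 501, 198], 0.72)]
sandal [([402, 248, 485, 288], 0.58), ([234, 295, 274, 336], 0.51)]
sandal_waist [([401, 251, 484, 287], 0.79), ([310, 244, 366, 285], 0.38)]
sandal_toe [([404, 250, 481, 287], 0.73)]
pedal [([310, 246, 369, 285], 0.97), ([400, 248, 485, 287], 0.66)]
pedal_pad [([307, 248, 364, 281], 0.9)]
heel_pusher [([149, 160, 376, 260], 0.67), ([349, 180, 364, 208], 0.56)]
navy_sandal [([421, 165, 503, 197], 0.82), ([154, 161, 376, 261], 0.21)]
glass_jar [([232, 296, 274, 338], 
[... 1122 characters left out ...]
 363, 254], 0.55)]
{'time': 1.7, 'qpos': array([-1.31397144e+00,  5.26842871e-02,  1.61291862e+00,  2.10173155e-05,
        1.47599699e+00, -1.18980329e-01]), 'dq': array([-0.00212652, -0.0004582 ,  0.00162683,  0.00074135,  0.00122207,
        0.00054181]), 'effort': array([-8.70169406e-04, -3.93675685e+01, -3.70446897e+01, -1.60636650e-04,
        8.56896804e-04, -9.11659100e-06]), 'ee_pos': array([ 0.22939622, -0.58135356,  0.40470219]), 'eef_rot': array([-3.14158795e+00, -2.16337015e-05,  3.75803227e-01]), 'contact_force': array([ 0.35460966, -0.43192971,  0.03744974]), 'wrist_torque': array([ 0.03655578,  0.02837186, -0.00256639]), 'grip_force': 0.0, 'gripper_width': 0.0853936475909884}
```

View pics/top0.png

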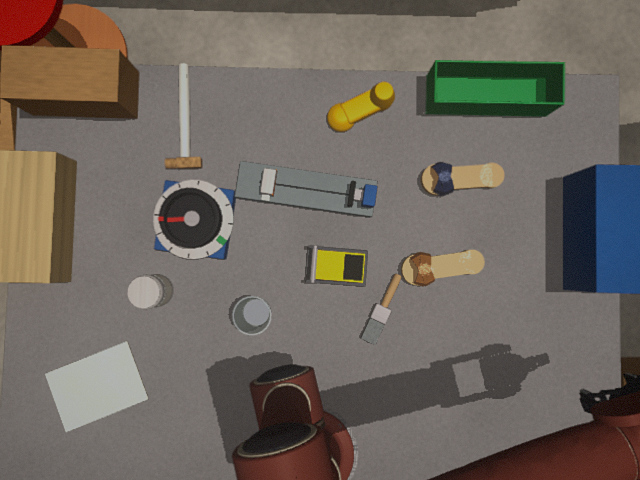

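View pics/side0.png

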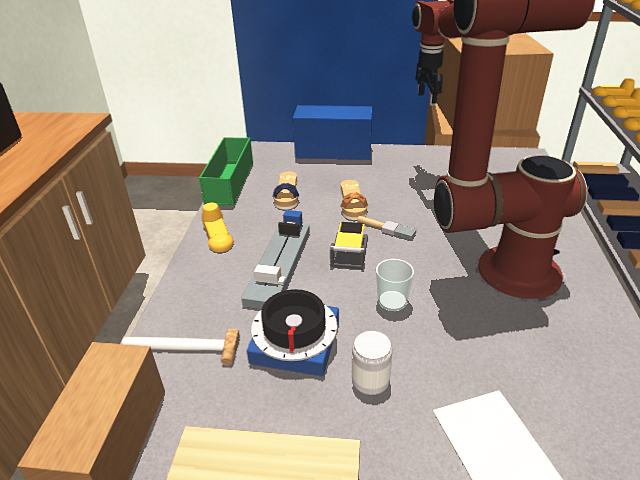

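The top view shows the wheel hub at about (191,218), with the red pointer to the left at (162,219) and the green mark at (222,240). The bed runs from (240,180) to (377,200). The tan sandal is at (443,265) with its toe to the left, the brush handle ends close to it at (398,276), and the pedal is at (338,266) with its pad on the right. In the side view the can is at (371,363) and the jar at (394,287).

```bash
python3 - <<'E'
from h import *
z=np.load("/tmp/top0.npz"); im,d=z["im"],z["d"]
v,u=np.mgrid[0:480,0:640]; uv=np.c_[u.ravel(),v.ravel()]
P=at_depth("top",uv,d.ravel()).reshape(480,640,3); np.save("/tmp/Ptop",P)
zs=np.load("/tmp/side0.npz"); Ps=at_depth("side",uv,zs["d"].ravel()).reshape(480,640,3); np.save("/tmp/Pside",Ps)
hsv=cv2.cvtColor(im,cv2.COLOR_RGB2HSV); hs=cv2.cvtColor(zs["im"],cv2.COLOR_RGB2HSV)
for k,(x,y) in dict(table=(300,220),rim=(191,193),rimR=(217,218),web=(200,228),dial=(225,225),bed=(310,180),bed2=(310,195),pad=(354,267),plate=(328,266),sole=(455,263),stop=(268,182),pusher=(352,195),block=(369,195),jar=(250,315),can=(146,291)).items(): print(k,P[y,x].round(3),hsv[y,x])
print("side",Ps[320,200].round(3),Ps[260,340].round(3))
def blob(m,P,name):
    n,l,s,c=cv2.connectedComponentsWithStats(m.astype(np.uint8))
    i=1+np.argmax(s[1:,4]); print(name,s[i],c[i].round(1),np.median(P[l==i],0).round(4)); return l==i
H,S,V=[hsv[...,i].astype(int) for i in range(3)]
def win(m,a,b,c,e): q=np.zeros_like(m);q[b:e,a:c]=m[b:e,a:c];return q
g=blob(win((H>50)&(H<90)&(S>120),150,150,250,270),P,"green")
r=blob(win(((H<8)|(H>172))&(S>150),150,150,240,270),P,"red")
y=blob(win((H>22)&(H<36)&(S>150),300,240,375,290),P,"yellow")
for nm,m in(("green",g),("red",r)):
    yy,xx=np.nonzero(m);print(nm,xx.min(),xx.max(),yy.min(),yy.max())
Hs,Ss,Vs=[hs[...,i].astype(int) for i in range(3)]
blob(win((Hs>50)&(Hs<90)&(Ss>100),240,280,345,380),Ps,"green side")
blob(win(((Hs<8)|(Hs>172))&(Ss>150),250,290,330,370),Ps,"red side")
big=cv2.resize(im[150:350,145:505],None,fx=2.2,fy=2.2,interpolation=cv2.INTER_CUBIC); cv2.imwrite("pics/c1.png",big[...,::-1])
E
```

```text
table [0.564 0.038 0.001] [  7  19 121]
rim [0.614 0.291 0.086] [18 34 38]
rimR [0.555 0.226 0.102] [ 8 18 56]
web [0.534 0.272 0.064] [ 0 15 50]
dial [0.544 0.216 0.05 ] [ 15  17 181]
bed [0.66  0.016 0.031] [ 68   8 125]
bed2 [0.623 0.015 0.034] [ 68   8 121]
pad [ 0.451 -0.094  0.058] [30 45 51]
plate [ 0.452 -0.033  0.053] [ 28 221 180]
sole [ 0.466 -0.34   0.031] [ 20  97 179]
stop [0.648 0.115 0.063] [ 30  10 180]
pusher [ 0.622 -0.086  0.06 ] [18 28 45]
block [ 0.621 -0.125  0.077] [108 150 134]
jar [0.328 0.154 0.011] [120   7 146]
can [0.385 0.379 0.111] [ 18  17 178]
side [ 0.797  0.243 -0.001] [0.476 0.003 0.011]
green [217 236  10   9  49] [221.1 240. ] [0.5073 0.2237 0.053 ]
red [167 217  17   5  79] [175.  219.1] [0.5537 0.3312 0.0677]
yellow [316 250  49  33 924] [333.4 265.3] [ 0.4536 -0.0419  0.0537]
green 217 226 236 244
red 167 183 217 221
green side [323 303   2   2   3] [323.3 303.7] [0.4972 0.2227 0.0575]
red side [288 327   8  25 123] [291.  338.2] [0.5526 0.3628 0.0769]
```

View pics/c1.png

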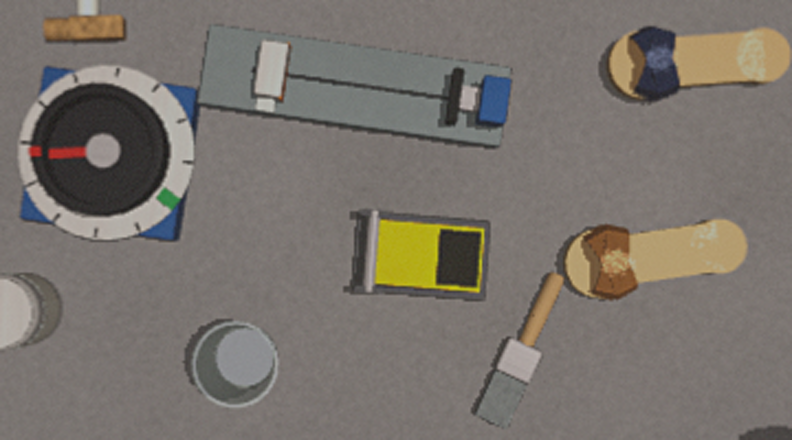

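The crop shows the scene clearly: pointer at crop (36,152), mark at (168,198), bed centre near (355,87), pedal pad at (459,258), and the sandal waist near (675,252), clear of the straps. The brush handle ends just ahead of and below the toe. Next I fit the geometry.

```bash
python3 - <<'E'
from h import *
from scipy.optimize import least_squares
P=np.load("/tmp/Ptop.npy");Ps=np.load("/tmp/Pside.npy"); im=np.load("/tmp/top0.npz")["im"]
def box(P,x0,x1,y0,y1,z0,z1): return P[(P[...,0]>x0)&(P[...,0]<x1)&(P[...,1]>y0)&(P[...,1]<y1)&(P[...,2]>z0)&(P[...,2]<z1)]
for n,Q in(("top",P),("side",Ps)):
    q=box(Q,.45,.66,.18,.40,.093,.106)
    f=least_squares(lambda p:np.maximum(np.abs(np.hypot(q[:,0]-p[0],q[:,1]-p[1])-.064)-.006,0),[.553,.285],loss='soft_l1',f_scale=.002)
    print(n,"hub",f.x.round(4),len(q),np.median(q[:,2]).round(4))
    q=box(Q,.54,.76,-.16,.22,.024,.037); (c,w,a)=cv2.minAreaRect(q[:,:2].astype(np.float32)); print("bed",np.round(c,4),np.round(w,3),a,np.median(q[:,2]))
    q=box(Q,.40,.53,-.43,-.18,.015,.07); (c,w,a)=cv2.minAreaRect(q[:,:2].astype(np.float32)); print("sandal",np.round(c,4),np.round(w,3),a,len(q))
    q=box(Q,.40,.53,-.43,-.30,.02,.045); print(" waist z",np.median(q[:,2]))
    for y in np.arange(-.36,-.27,.01):
        s=q[abs(q[:,1]-y)<.005]; 
        if len(s)>3:print("  y%.2f x %.4f..%.4f"%(y,s[:,0].min(),s[:,0].max()),end=";")
    q=box(Q,.39,.52,-.14,.03,.035,.07); (c,w,a)=cv2.minAreaRect(q[:,:2].astype(np.float32)); print("\npedal",np.round(c,4),np.round(w,3),a)
    q=box(Q,.55,.75,.07,.16,.055,.075); print("stop top",q.mean(0).round(4),cv2.minAreaRect(q[:,:2].astype(np.float32)))
    q=box(Q,.55,.75,-.105,-.06,.055,.075); print("pusher top",q.mean(0).round(4),cv2.minAreaRect(q[:,:2].astype(np.float32)))
    q=box(Q,.3,.45,-.30,-.08,.008,.035); print("brush",q.min(0).round(3),q.max(0).round(3), q[np.argmax(q[:,0])])
hub=at_z("top",[[191.5,218.5]],.056)
m=at_z("top",[[221.1,240.0]],.052);p=at_z("top",[[162,219]],.055);print("mark",m,"ptr",p)
hsv=cv2.cvtColor(im,cv2.COLOR_RGB2HSV); 
d=(hsv[...,2]<75); d[:255]=0;d[281:]=0;d[:,:343]=0;d[:,364:]=0
yy,xx=np.nonzero(d);print("pad px",xx.min(),xx.max(),yy.min(),yy.max(),at_z("top",[[np.median(xx),np.median(yy)]],.058))
E
```

```text
top hub [0.5561 0.2913] 956 0.0988
bed [0.626  0.0276] [0.341 0.119] 83.3279800415039 0.029753062025271726
sandal [ 0.4541 -0.2954] [0.083 0.234] 6.152288436889648 2125
 waist z 0.027292298857064745
  y-0.36 x 0.4402..0.4936;  y-0.35 x 0.4400..0.4935;  y-0.34 x 0.4373..0.4908;  y-0.33 x 0.4346..0.4906;  y-0.32 x 0.4344..0.4877;  y-0.31 x 0.4318..0.4852;  y-0.30 x 0.4315..0.4849;
pedal [ 0.4528 -0.0509] [0.135 0.09 ] 86.58718872070312
stop top [0.6503 0.1148 0.0641] ((0.6512986421585083, 0.11520877480506897), (0.03043254464864731, 0.06200791150331497), 83.04930114746094)
pusher top [ 0.6257 -0.0869  0.0628] ((0.6253677010536194, -0.09138483554124832), (0.025640707463026047, 0.05855695530772209), 83.15802001953125)
brush [ 0.301 -0.3    0.008] [ 0.45  -0.081  0.035] [ 0.44963393 -0.24985406  0.02264283]
side hub [0.5579 0.2944] 885 0.0979
bed [0.6423 0.0284] [0.344 0.092] 82.94111633300781 0.02919859139944503
sandal [ 0.4565 -0.2932] [0.085 0.234] 6.1912126541137695 759
 waist z 0.026893823984153742
  y-0.36 x 0.4433..0.4959;  y-0.35 x 0.4395..0.4948;  y-0.34 x 0.4393..0.4945;  y-0.33 x 0.4389..0.4903;  y-0.32 x 0.4385..0.4897;  y-0.31 x 0.4794..0.4859;
pedal [ 0.4529 -0.0484] [0.137 0.091] 84.63282012939453
stop top [0.6514 0.1209 0.0627] ((0.6521757245063782, 0.11857593804597855), (0.03460192307829857, 0.06039298698306084), 81.98976135253906)
pusher top [ 0.629  -0.0811  0.0617] ((0.6283401846885681, -0.08766289055347443), (0.05778873339295387, 0.033436164259910583), 0.20679163932800293)
brush [ 0.3   -0.287  0.008] [ 0.45  -0.082  0.035] [ 0.44997464 -0.23134378  0.02513053]
mark [[0.50743026 0.22378673 0.052     ]] ptr [[0.55398197 0.36523549 0.055     ]]
pad px 344 362 255 279 [[ 0.450587   -0.09180554  0.058     ]]
```

```bash

A='[{"delta_pos":[0.39,0.905,0],"rotation":[0,0,0]},{"delta_pos":[0.39,0.905,0],"rotation":[0,0,0]},{"delta_pos":[0.39,0.905,0],"rotation":[0,0,0]},{"delta_pos":[0.39,0.905,0],"rotation":[0,0,0]}]'
python3 -m pendant '[{"delta_pos":[0.39,0.905,0],"rotation":[0,0,0]},{"delta_pos":[0.39,0.905,0],"rotation":[0,0,0]},{"delta_pos":[0.39,0.905,0],"rotation":[0,0,0]},{"delta_pos":[0.39,0.905,0],"rotation":[0,0,0]}]' 1
python3 -m pendant '[{"delta_pos":[0.39,0.905,0],"rotation":[0,0,0]},{"delta_pos":[0.39,0.905,0],"rotation":[0,0,0]},{"delta_pos":[0.39,0.905,0],"rotation":[0,0,0]},{"delta_pos":[0.39,0.905,0],"rotation":[0,0,0]}]'
```

```text
time: 2.03
ee_pos: [0.2888, -0.4428, 0.4045]
eef_rot: [-3.141, -0.001, 0.377]
contact_force: [-0.0, -0.4, -0.2]
gripper_width: 0.0852
grip_force: 0.0
time: 2.37
ee_pos: [0.3471, -0.3068, 0.4048]
eef_rot: [-3.141, -0.001, 0.378]
contact_force: [0.5, -0.8, -0.1]
gripper_width: 0.0854
grip_force: 0.0
```

```bash

python3 -m pendant '[{"delta_pos":[0.39,0.905,0],"rotation":[0,0,0]},{"delta_pos":[0.39,0.905,0],"rotation":[0,0,0]},{"delta_pos":[0.39,0.905,0],"rotation":[0,0,0]},{"delta_pos":[0.39,0.905,0],"rotation":[0,0,0]}]'
python3 -m pendant '[{"delta_pos":[0.39,0.905,0],"rotation":[0,0,0]},{"delta_pos":[0.39,0.905,0],"rotation":[0,0,0]},{"delta_pos":[0.39,0.905,0],"rotation":[0,0,0]},{"delta_pos":[0.39,0.905,0],"rotation":[0,0,0]}]'
python3 -m pendant '[{"delta_pos":[0.39,0.905,0],"rotation":[0,0,0]},{"delta_pos":[0.39,0.905,0],"rotation":[0,0,0]},{"delta_pos":[0.39,0.905,0],"rotation":[0,0,0]},{"delta_pos":[0.39,0.905,0],"rotation":[0,0,0]}]'
python3 -m pendant '[{"delta_pos":[0.39,0.89,-0.2],"rotation":[0,0,0]},{"delta_pos":[0.39,0.89,-0.2],"rotation":[0,0,0]},{"delta_pos":[0.39,0.89,-0.2],"rotation":[0,0,0]},{"delta_pos":[0.39,0.89,-0.2],"rotation":[0,0,0]},{"delta_pos":[0.39,0.89,-0.2],"rotation":[0,0,0]}]'
```

```text
time: 2.7
ee_pos: [0.4055, -0.171, 0.405]
eef_rot: [-3.141, -0.001, 0.378]
contact_force: [0.7, -0.5, -0.5]
gripper_width: 0.0853
grip_force: 0.0
time: 3.03
ee_pos: [0.464, -0.0351, 0.4051]
eef_rot: [-3.141, -0.002, 0.379]
contact_force: [-0.2, -0.1, -0.3]
gripper_width: 0.0858
grip_force: 0.0
time: 3.37
ee_pos: [0.5225, 0.1008, 0.4049]
eef_rot: [-3.141, -0.001, 0.379]
contact_force: [-0.4, -0.6, 0.1]
gripper_width: 0.0851
grip_force: 0.0
time: 3.78
ee_pos: [0.5808, 0.2346, 0.3727]
eef_rot: [-3.14, 0.002, 0.38]
contact_force: [-0.7, 0.3, -0.2]
gripper_width: 0.0855
grip_force: 0.0
```

```bash

python3 -m pendant '[{"delta_pos":[0,0.01,-0.3],"rotation":[0,0,0]},{"delta_pos":[0,0.01,-0.55],"rotation":[0,0,0]},{"delta_pos":[0,0.01,-0.75],"rotation":[0,0,0]},{"delta_pos":[0,0.01,-0.85],"rotation":[0,0,0]},{"delta_pos":[0,0.01,-0.85],"rotation":[0,0,0]},{"delta_pos":[0,0.01,-0.85],"rotation":[0,0,0]}]'
python3 -m pendant '[{"delta_pos":[0,0,0],"rotation":[0,0,0]},{"delta_pos":[0,0,0],"rotation":[0,0,0]},{"delta_pos":[0,0,0],"rotation":[0,0,0]},{"delta_pos":[0,0,0],"rotation":[0,0,0]},{"delta_pos":[0,0,0],"rotation":[0,0,0]},{"delta_pos":[0,0,0],"rotation":[0,0,0]}]' 0
python3 -m pendant '[{"delta_pos":[0,0,0],"rotation":[0,0,0]},{"delta_pos":[0,0,0],"rotation":[0,0,0]},{"delta_pos":[0,0,0],"rotation":[0,0,0]},{"delta_pos":[0,0,0],"rotation":[0,0,0]}]'
```

```text
time: 4.28
ee_pos: [0.5801, 0.2318, 0.2467]
eef_rot: [-3.142, 0.002, 0.375]
contact_force: [0.2, -0.1, -0.0]
gripper_width: 0.0854
grip_force: 0.0
time: 4.78
ee_pos: [0.5805, 0.2325, 0.2478]
eef_rot: [-3.141, -0.001, 0.376]
contact_force: [-5.6, 14.0, 6.2]
gripper_width: 0.0123
grip_force: 9.4
time: 5.12
ee_pos: [0.5804, 0.2328, 0.248]
eef_rot: [-3.141, -0.0, 0.377]
contact_force: [-3.7, 1.9, 4.8]
gripper_width: 0.0112
grip_force: 60.4
```

```bash
cat > arc.py <<'E'
import numpy as np,sys
def arc(a0,r,step,n):  # a0: start azimuth rad
    for k in range(1,n+1):
        a=a0+k*step; print(np.round([r*(np.cos(a)-np.cos(a0))/.15,r*(np.sin(a)-np.sin(a0))/.15,k*step/.5],3))
E
python3 - <<'E'
from arc import *
a=np.arctan2(.2327-.2925,.5804-.5568);r=.0643
for c in range(5): print("call",c); arc(a+c*.45,r,.1125,4)
E
```

```text
call 0
[0.044 0.02  0.225]
[0.085 0.045 0.45 ]
[0.123 0.075 0.675]
[0.158 0.108 0.9  ]
call 1
[0.031 0.037 0.225]
[0.057 0.078 0.45 ]
[0.078 0.121 0.675]
[0.095 0.166 0.9  ]
call 2
[0.011 0.047 0.225]
[0.017 0.095 0.45 ]
[0.018 0.143 0.675]
[0.013 0.191 0.9  ]
call 3
[-0.01   0.047  0.225]
[-0.025  0.093  0.45 ]
[-0.046  0.137  0.675]
[-0.071  0.178  0.9  ]
call 4
[-0.03   0.038  0.225]
[-0.063  0.073  0.45 ]
[-0.101  0.103  0.675]
[-0.141  0.129  0.9  ]
```

```bash

python3 -m pendant '[{"delta_pos":[0.044,0.020,0],"rotation":[0,0,0.225]},{"delta_pos":[0.085,0.045,0],"rotation":[0,0,0.45]},{"delta_pos":[0.123,0.075,0],"rotation":[0,0,0.675]},{"delta_pos":[0.158,0.108,0],"rotation":[0,0,0.9]},{"delta_pos":[0.158,0.108,0],"rotation":[0,0,0.9]},{"delta_pos":[0.158,0.108,0],"rotation":[0,0,0.9]}]'
```

```text
time: 5.62
ee_pos: [0.6041, 0.2489, 0.248]
eef_rot: [-3.141, 0.001, 0.828]
contact_force: [-5.5, 0.4, 6.2]
gripper_width: 0.0107
grip_force: 61.0
```

```bash

python3 -m pendant '[{"delta_pos":[0.031,0.037,0],"rotation":[0,0,0.225]},{"delta_pos":[0.057,0.078,0],"rotation":[0,0,0.45]},{"delta_pos":[0.078,0.121,0],"rotation":[0,0,0.675]},{"delta_pos":[0.095,0.166,0],"rotation":[0,0,0.9]},{"delta_pos":[0.095,0.166,0],"rotation":[0,0,0.9]}]'
python3 -m pendant '[{"delta_pos":[0.011,0.047,0],"rotation":[0,0,0.225]},{"delta_pos":[0.017,0.095,0],"rotation":[0,0,0.45]},{"delta_pos":[0.018,0.143,0],"rotation":[0,0,0.675]},{"delta_pos":[0.013,0.191,0],"rotation":[0,0,0.9]},{"delta_pos":[0.013,0.191,0],"rotation":[0,0,0.9]}]'
python3 -m pendant '[{"delta_pos":[-0.010,0.047,0],"rotation":[0,0,0.225]},{"delta_pos":[-0.025,0.093,0],"rotation":[0,0,0.45]},{"delta_pos":[-0.046,0.137,0],"rotation":[0,0,0.675]},{"delta_pos":[-0.071,0.178,0],"rotation":[0,0,0.9]},{"delta_pos":[-0.071,0.178,0],"rotation":[0,0,0.9]},{"delta_pos":[-0.071,0.178,0],"rotation":[0,0,0.9]}]'
python3 -m pendant '[{"delta_pos":[-0.030,0.038,0],"rotation":[0,0,0.225]},{"delta_pos":[-0.063,0.073,0],"rotation":[0,0,0.45]},{"delta_pos":[-0.101,0.103,0],"rotation":[0,0,0.675]},{"delta_pos":[-0.141,0.129,0],"rotation":[0,0,0.9]},{"delta_pos":[-0.141,0.129,0],"rotation":[0,0,0.9]},{"delta_pos":[-0.141,0.129,0],"rotation":[0,0,0.9]}]'
python3 - <<'E'
from h import *
for n in("top","side"):
    im,d=cams.read_camera(n); np.savez(f"/tmp/{n}1",im=im,d=d)
    c=im[160:280,130:280] if n=="top" else im[250:390,220:370]
    c=cv2.resize(c,None,fx=2.6,fy=2.6,interpolation=cv2.INTER_CUBIC); globals()[n]=c
h=min(top.shape[0],side.shape[0]);cv2.imwrite("pics/w1.png",np.hstack([top[:h],side[:h]])[...,::-1])
E
```

```text
time: 6.03
ee_pos: [0.6183, 0.2738, 0.248]
eef_rot: [-3.14, 0.003, 1.281]
contact_force: [-6.9, -2.6, 8.0]
gripper_width: 0.0105
grip_force: 61.4
time: 6.45
ee_pos: [0.6201, 0.302, 0.248]
eef_rot: [-3.139, 0.003, 1.731]
contact_force: [-6.5, -5.7, 8.1]
gripper_width: 0.0107
grip_force: 61.3
time: 6.95
ee_pos: [0.6097, 0.3278, 0.248]
eef_rot: [-3.139, 0.003, 2.177]
contact_force: [-4.6, -7.8, 6.9]
gripper_width: 0.0108
grip_force: 61.0
time: 7.45
ee_pos: [0.5889, 0.3469, 0.248]
eef_rot: [-3.138, 0.003, 2.627]
contact_force: [-2.2, -7.7, 6.7]
gripper_width: 0.0109
grip_force: 60.7
```

View pics/w1.png

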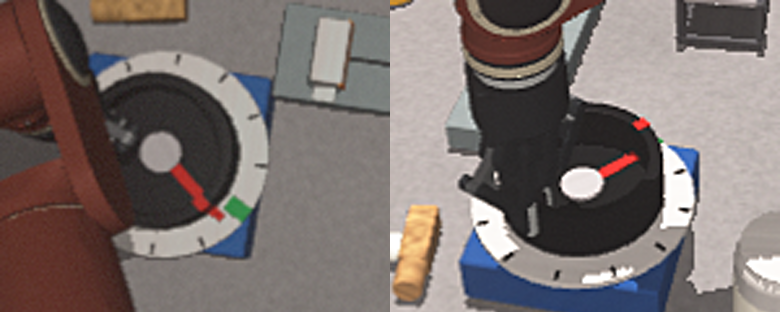

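The pointer tip is at crop (217,214) and the green mark at (237,207), so there is a small counter-clockwise remainder. I'll measure it.

```bash
cat > ang.py <<'E'
from h import *
def meas(im,hub):
    hsv=cv2.cvtColor(im,cv2.COLOR_RGB2HSV).astype(int);H,S=hsv[...,0],hsv[...,1]
    w=np.zeros(H.shape,bool);w[175:265,180:250]=1
    def pts(m,z):
        y,x=np.nonzero(m&w);p=at_z("top",np.c_[x,y],z);d=p[:,:2]-hub;return np.hypot(d[:,0],d[:,1]),np.arctan2(d[:,1],d[:,0])%6.2832
    r,a=pts((H>50)&(H<90)&(S>100),.052);print("green r %.4f az %.4f"%(r.mean(),a.mean()));ga=a.mean()
    red=((H<8)|(H>172))&(S>150)
    for nm,z,lo,hi in(("tip",.055,.071,.09),("web",.066,.015,.05),("rim",.099,.05,.071)):
        r,a=pts(red,z);k=(r>lo)&(r<hi)
        if k.any(): print(nm,k.sum(),"r %.4f az %.4f rem %.4f"%(r[k].mean(),a[k].mean(),ga-a[k].mean()))
    e=(H>50)&(S>1e9)
E
python3 - <<'E'
from ang import *
for n,h in(("old",[.5568,.2925]),("top",[.5555,.291])): print(n);meas(np.load("/tmp/top1.npz")["im"],np.array(h))
# dial circle centre from white dial (initial picture)
im=np.load("/tmp/top0.npz")["im"];P=np.load("/tmp/Ptop.npy");hsv=cv2.cvtColor(im,cv2.COLOR_RGB2HSV)
m=((hsv[...,2]>150)&(hsv[...,1]<45)).astype(np.uint8);m[:175]=0;m[265:]=0;m[:,:150]=0;m[:,238:]=0
c=max(cv2.findContours(m,0,1)[0],key=cv2.contourArea);q=at_z("top",c[:,0],.052)[:,:2].astype(np.float32);print(cv2.minEnclosingCircle(q),cv2.fitEllipse(q))
print("arc centre check",)
E
```

```text
old
green r 0.0851 az 4.0908
tip 10 r 0.0756 az 3.8844 rem 0.2064
web 67 r 0.0343 az 3.8991 rem 0.1917
rim 46 r 0.0602 az 3.9228 rem 0.1679
top
green r 0.0831 az 4.0930
tip 7 r 0.0752 az 3.8896 rem 0.2034
web 71 r 0.0333 az 3.8913 rem 0.2017
rim 46 r 0.0596 az 3.9155 rem 0.1775
((0.5567259788513184, 0.29230669140815735), 0.09482771903276443) ((0.5570748448371887, 0.29340118169784546), (0.17302356660366058, 0.17565973103046417), 51.624168395996094)
arc centre check
```

```bash
python3 -c "
from arc import *
arc(np.arctan2(.2327-.2925,.5804-.5568)+2.25,.0643,.1,2)"
```

```text
[-0.038  0.019  0.2  ]
[-0.078  0.035  0.4  ]
```

```bash

python3 -m pendant '[{"delta_pos":[-0.038,0.019,0],"rotation":[0,0,0.2]},{"delta_pos":[-0.078,0.035,0],"rotation":[0,0,0.4]},{"delta_pos":[-0.078,0.035,0],"rotation":[0,0,0.4]},{"delta_pos":[-0.078,0.035,0],"rotation":[0,0,0.4]},{"delta_pos":[-0.078,0.035,0],"rotation":[0,0,0.4]}]'
python3 - <<'E'
from ang import *
im,d=cams.read_camera("top");np.savez("/tmp/top2",im=im,d=d)
meas(im,np.array([.556,.2915]))
c=cv2.resize(im[180:260,150:250],None,fx=5,fy=5,interpolation=cv2.INTER_CUBIC);cv2.imwrite("pics/w2.png",c[...,::-1])
E
```

```text
time: 7.97
ee_pos: [0.5775, 0.352, 0.248]
eef_rot: [-3.138, 0.003, 2.826]
contact_force: [-2.2, -7.8, 6.0]
gripper_width: 0.0105
grip_force: 60.6
green r 0.0862 az 4.0941
tip 10 r 0.0745 az 4.0896 rem 0.0044
web 66 r 0.0337 az 4.0886 rem 0.0055
rim 42 r 0.0605 az 4.1101 rem -0.0161
```

View pics/w2.png

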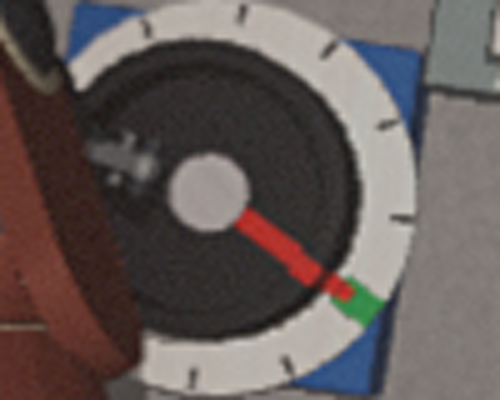

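The pointer stripe lies on the green mark at crop (350,292), with under 0.01 rad of error. I'll release and lift, then fit the sandal pose from both views while the arm is clear.

```bash

python3 -m pendant '[{"delta_pos":[0,0,0],"rotation":[0,0,0]},{"delta_pos":[0,0,0],"rotation":[0,0,0]},{"delta_pos":[0,0,0],"rotation":[0,0,0]},{"delta_pos":[0,0,0],"rotation":[0,0,0]}]' 0.5
python3 -m pendant '[{"delta_pos":[0,0,0.25],"rotation":[0,0,0]},{"delta_pos":[0,0,0.5],"rotation":[0,0,0]},{"delta_pos":[0,0,0.75],"rotation":[0,0,0]},{"delta_pos":[0,-0.15,0.9],"rotation":[0,0,-0.2]},{"delta_pos":[-0.1,-0.4,0.9],"rotation":[0,0,-0.4]},{"delta_pos":[-0.15,-0.65,0.9],"rotation":[0,0,-0.6]},{"delta_pos":[-0.2,-0.95,0.9],"rotation":[0,0,-0.75]}]' 1
python3 - <<'E'
from h import *
P=np.load("/tmp/Ptop.npy");im=np.load("/tmp/top0.npz")["im"];Ps=np.load("/tmp/Pside.npy");is_=np.load("/tmp/side0.npz")["im"]
def rect(w):print(np.round(w,4).tolist())
for n,Q,I in(("top",P,im),("side",Ps,is_)):
    h=cv2.cvtColor(I,cv2.COLOR_RGB2HSV)
    m=(Q[...,0]>.40)&(Q[...,0]<.52)&(Q[...,1]>-.42)&(Q[...,1]<-.17)&(Q[...,2]>.014)&(Q[...,2]<.075)
    q=Q[m]; k=q[:,1]<-.215; q=q[k]
    k=(q[:,1]<-.275)&(q[:,2]>.02)&(q[:,2]<.034)&(q[:,1]>-.36); t=q[k]
    b=np.arange(-.36,-.275,.008);c=[]
    for lo in b:
        s=t[(t[:,1]>=lo)&(t[:,1]<lo+.008)]
        if len(s)>8: c.append([lo+.004,(s[:,0].min()+s[:,0].max())/2,np.ptp(s[:,0])])
    c=np.array(c);print(n,c.round(4).tolist());print("slope",np.polyfit(c[:,0],c[:,1],1))
    print("heel end y",np.sort(q[:,1])[:3],q[np.argmin(q[:,1])])
    # toe: tan sole pts ahead of straps
    a=Q[(Q[...,0]>.41)&(Q[...,0]<.50)&(Q[...,1]>-.25)&(Q[...,1]<-.17)&(Q[...,2]>.02)&(Q[...,2]<.04)];
    if len(a): print("toe max y",a[np.argmax(a[:,1])])
E
```

```text
time: 8.35
ee_pos: [0.5767, 0.3535, 0.2467]
eef_rot: [-3.141, -0.0, 2.826]
contact_force: [-0.2, -0.3, 0.2]
gripper_width: 0.0426
grip_force: 0.0
time: 8.93
ee_pos: [0.5467, 0.2143, 0.383]
eef_rot: [3.14, 0.001, 2.448]
contact_force: [0.7, -0.0, 0.4]
gripper_width: 0.0856
grip_force: 0.0
top [[-0.356, 0.4668, 0.0534], [-0.348, 0.4667, 0.0535], [-0.34, 0.4641, 0.0534], [-0.332, 0.4639, 0.0535], [-0.324, 0.4612, 0.0534], [-0.316, 0.461, 0.0534], [-0.308, 0.4584, 0.0535], [-0.3, 0.4582, 0.0533], [-0.292, 0.4556, 0.0533], [-0.284, 0.4494, 0.0656]]
slope [-0.21277701  0.39242864]
heel end y [-0.41094661 -0.41076563 -0.41054858] [ 0.47303207 -0.41094661  0.02519316]
toe max y [ 0.42140549 -0.18992065  0.02028533]
side [[-0.356, 0.4676, 0.0489], [-0.348, 0.4671, 0.0553], [-0.34, 0.4669, 0.0552], [-0.332, 0.4648, 0.0518], [-0.324, 0.4706, 0.0382]]
slope [0.04612684 0.48308577]
heel end y [-0.41048059 -0.40790171 -0.4062948 ] [ 0.45887934 -0.41048059  0.02450566]
toe max y [ 0.43030343 -0.20026752  0.02091872]
```

```bash

python3 -m pendant '[{"delta_pos":[-0.137,-0.905,0],"rotation":[0,0,-0.711]},{"delta_pos":[-0.137,-0.905,0],"rotation":[0,0,-0.711]},{"delta_pos":[-0.137,-0.905,0],"rotation":[0,0,-0.711]},{"delta_pos":[-0.137,-0.905,0],"rotation":[0,0,-0.711]}]'
python3 -m pendant '[{"delta_pos":[-0.137,-0.905,0],"rotation":[0,0,-0.711]},{"delta_pos":[-0.137,-0.905,0],"rotation":[0,0,-0.711]},{"delta_pos":[-0.137,-0.905,0],"rotation":[0,0,-0.711]},{"delta_pos":[-0.137,-0.905,0],"rotation":[0,0,-0.711]}]'
python3 -m pendant '[{"delta_pos":[-0.137,-0.905,0],"rotation":[0,0,0]},{"delta_pos":[-0.137,-0.905,0],"rotation":[0,0,0]},{"delta_pos":[-0.137,-0.905,0],"rotation":[0,0,0]},{"delta_pos":[-0.137,-0.905,0],"rotation":[0,0,0]}]'
python3 -m pendant '[{"delta_pos":[-0.137,-0.905,-0.4],"rotation":[0,0,0]},{"delta_pos":[-0.137,-0.905,-0.4],"rotation":[0,0,0]},{"delta_pos":[-0.137,-0.905,-0.4],"rotation":[0,0,0]},{"delta_pos":[-0.137,-0.905,-0.4],"rotation":[0,0,0]},{"delta_pos":[-0.137,-0.905,-0.4],"rotation":[0,0,0]},{"delta_pos":[-0.137,-0.905,-0.4],"rotation":[0,0,0]}]'
python3 - <<'E'
from ang import *
im,d=cams.read_camera("top");np.savez("/tmp/top3",im=im,d=d)
meas(im,np.array([.556,.2915]))
E
```

```text
time: 9.27
ee_pos: [0.526, 0.0754, 0.3821]
eef_rot: [-3.141, 0.002, 2.088]
contact_force: [0.2, 0.4, -0.7]
gripper_width: 0.0857
grip_force: 0.0
time: 9.6
ee_pos: [0.5057, -0.0601, 0.3823]
eef_rot: [-3.141, 0.002, 1.734]
contact_force: [1.3, 0.2, -0.3]
gripper_width: 0.0852
grip_force: 0.0
time: 9.93
ee_pos: [0.4853, -0.1958, 0.3823]
eef_rot: [-3.142, 0.002, 1.738]
contact_force: [-0.8, 0.1, 0.8]
gripper_width: 0.0855
grip_force: 0.0
time: 10.43
ee_pos: [0.4653, -0.3283, 0.321]
eef_rot: [-3.141, -0.003, 1.739]
contact_force: [-0.6, 0.7, -0.5]
gripper_width: 0.0853
grip_force: 0.0
green r 0.0862 az 4.0941
tip 10 r 0.0745 az 4.0896 rem 0.0044
web 65 r 0.0336 az 4.0862 rem 0.0079
rim 41 r 0.0602 az 4.1109 rem -0.0168
```

```bash

python3 -m pendant '[{"delta_pos":[0,0,-0.25],"rotation":[0,0,0]},{"delta_pos":[0,0,-0.5],"rotation":[0,0,0]},{"delta_pos":[0,0,-0.7],"rotation":[0,0,0]},{"delta_pos":[0,0,-0.85],"rotation":[0,0,0]},{"delta_pos":[0,0,-0.95],"rotation":[0,0,0]},{"delta_pos":[0,0,-1],"rotation":[0,0,0]},{"delta_pos":[0,0,-1],"rotation":[0,0,0]}]'
python3 -m pendant '[{"delta_pos":[0,0,0],"rotation":[0,0,0]},{"delta_pos":[0,0,0],"rotation":[0,0,0]},{"delta_pos":[0,0,0],"rotation":[0,0,0]},{"delta_pos":[0,0,0],"rotation":[0,0,0]},{"delta_pos":[0,0,0],"rotation":[0,0,0]},{"delta_pos":[0,0,0],"rotation":[0,0,0]}]' 0
python3 - <<'E'
from h import *
im,d=np.load("/tmp/top3.npz").values()
v,u=np.mgrid[0:480,0:640]
P=at_depth("top",np.c_[u.ravel(),v.ravel()],d.ravel()).reshape(480,640,3)
yb=np.array([np.sin(.1213),np.cos(.1213)]);xb=np.array([yb[1],-yb[0]]);c=np.array([.641,.0285])
L=np.stack([(P[...,:2]-c)@xb,(P[...,:2]-c)@yb],-1)
def st(n,y0,y1,z0,z1,x=.1):
    m=(abs(L[...,0])<x)&(L[...,1]>y0)&(L[...,1]<y1)&(P[...,2]>z0)&(P[...,2]<z1);q=L[m];print(n,m.sum(),q.min(0).round(4),q.max(0).round(4),np.median(P[m][:,2]).round(4),cv2.minAreaRect(q.astype(np.float32))[2])
st("stop",.06,.17,.058,.07);st("pusher",-.125,-.06,.058,.07);st("block",-.19,-.1,.07,.08)
st("bedmid",-.05,.05,.022,.036,.06)
st("bed",-.2,.2,.022,.036,.06)
E
```

```text
time: 11.07
ee_pos: [0.4655, -0.3264, 0.1711]
eef_rot: [-3.14, -0.002, 1.742]
contact_force: [1.4, 0.8, 0.0]
gripper_width: 0.0853
grip_force: 0.0
time: 11.57
ee_pos: [0.4662, -0.3289, 0.1746]
eef_rot: [3.139, 0.003, 1.74]
contact_force: [1.6, 1.1, 6.3]
gripper_width: 0.0526
grip_force: 65.7
stop 305 [-0.0307  0.1015] [0.0289 0.1318] 0.0643 89.56364440917969
pusher 129 [-0.0304 -0.125 ] [ 0.0283 -0.1082] 0.0648 0.2473042756319046
block 254 [-0.026 -0.171] [ 0.0244 -0.1139] 0.0742 89.20928192138672
bedmid 1473 [-0.0461 -0.05  ] [0.0449 0.05  ] 0.0297 0.1364900767803192
bed 4090 [-0.0563 -0.1731] [0.0449 0.1671] 0.0297 1.3405747413635254
```

```bash

python3 -m pendant '[{"delta_pos":[0,0,0.08],"rotation":[0,0,0]},{"delta_pos":[0,0,0.2],"rotation":[0,0,0]},{"delta_pos":[0,0,0.4],"rotation":[0,0,0]},{"delta_pos":[0,0,0.6],"rotation":[0,0,0]},{"delta_pos":[0,0,0.8],"rotation":[0,0,0]},{"delta_pos":[0,0,0.8],"rotation":[0,0,0]},{"delta_pos":[0,0,0.8],"rotation":[0,0,0]}]'
python3 -c "
from plant import get_obs
o=get_obs();print(o['ee_pos'],o['eef_rot'],o['wrist_torque'],o['contact_force'])"
```

```text
time: 12.15
ee_pos: [0.4656, -0.3286, 0.2953]
eef_rot: [3.138, 0.004, 1.74]
contact_force: [-0.3, 0.3, -2.2]
gripper_width: 0.0533
grip_force: 64.9
[ 0.46563543 -0.32862467  0.29527388] [3.13836266 0.00417508 1.73963243] [-0.06606831 -0.02409356 -0.00597345] [-0.30069959  0.3443769  -2.16288288]
```

```bash

python3 -m pendant '[{"delta_pos":[0.09,0.18,0],"rotation":[0,0,-0.05]},{"delta_pos":[0.18,0.36,0],"rotation":[0,0,-0.1]},{"delta_pos":[0.28,0.56,0],"rotation":[0,0,-0.15]},{"delta_pos":[0.385,0.753,0],"rotation":[0,0,-0.194]}]'
python3 -m pendant '[{"delta_pos":[0.1,0.2,0],"rotation":[0,0,-0.05]},{"delta_pos":[0.2,0.4,0],"rotation":[0,0,-0.1]},{"delta_pos":[0.3,0.6,0],"rotation":[0,0,-0.15]},{"delta_pos":[0.385,0.753,0],"rotation":[0,0,-0.194]}]'
python3 -m pendant '[{"delta_pos":[0.1,0.2,0],"rotation":[0,0,-0.05]},{"delta_pos":[0.2,0.4,0],"rotation":[0,0,-0.1]},{"delta_pos":[0.3,0.6,0],"rotation":[0,0,-0.15]},{"delta_pos":[0.36,0.7,0],"rotation":[0,0,-0.194]},{"delta_pos":[0.385,0.753,0],"rotation":[0,0,-0.194]},{"delta_pos":[0.385,0.753,-0.2],"rotation":[0,0,-0.194]},{"delta_pos":[0.385,0.753,-0.2],"rotation":[0,0,-0.194]},{"delta_pos":[0.385,0.753,-0.2],"rotation":[0,0,-0.194]}]'
python3 - <<'E'
from h import *
o=get_obs();print(o['ee_pos'],o['eef_rot'])
ims=[]
for n in("top","side"):
    im,d=cams.read_camera(n); np.savez(f"/tmp/{n}4",im=im,d=d)
    c=im[140:240,220:400] if n=="top" else im[170:320,220:370]
    ims.append(cv2.resize(c,(int(c.shape[1]*300/c.shape[0]),300),interpolation=cv2.INTER_CUBIC))
cv2.imwrite("pics/p4.png",np.hstack(ims)[:,:800,::-1])
E
```

```text
time: 12.48
ee_pos: [0.5223, -0.2137, 0.2898]
eef_rot: [-3.138, -0.002, 1.64]
contact_force: [1.0, 0.7, -1.7]
gripper_width: 0.0532
grip_force: 64.9
time: 12.82
ee_pos: [0.5804, -0.0998, 0.2897]
eef_rot: [-3.137, -0.002, 1.546]
contact_force: [0.4, -0.3, -1.4]
gripper_width: 0.0527
grip_force: 64.9
time: 13.48
ee_pos: [0.6367, 0.0103, 0.2584]
eef_rot: [-3.133, 0.001, 1.449]
contact_force: [0.5, -0.0, -1.4]
gripper_width: 0.0527
grip_force: 64.7
[0.63666059 0.01032829 0.25841599] [-3.13349789e+00  5.61107416e-04  1.44871207e+00]
```

```bash
python3 -c "
import cv2;print(cv2.imread('pics/p4.png').shape)"
```

```text
(300, 800, 3)
```

View pics/p4.png

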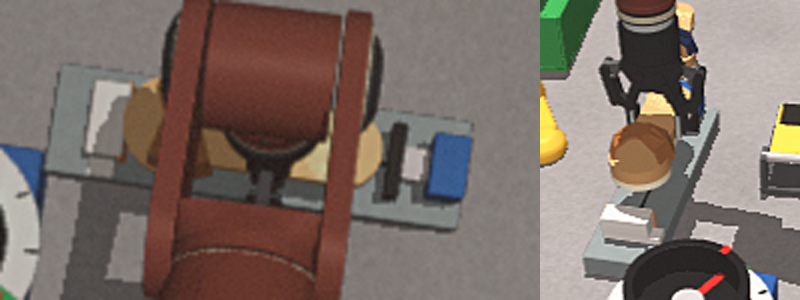

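The sandal is held level over the bed, toe at crop (128,110) and heel at (380,150), between the stop at (105,115) and the pusher at (395,160). I'll measure the end gaps.

```bash
cat > gap.py <<'E'
from h import *
def gap(f,zlo,zhi):
    d=np.load(f)["d"];v,u=np.mgrid[0:480,0:640]
    P=at_depth("top",np.c_[u.ravel(),v.ravel()],d.ravel()).reshape(480,640,3)
    yb=np.array([np.sin(.1213),np.cos(.1213)]);xb=np.array([yb[1],-yb[0]]);c=np.array([.6408,.0270])
    L=np.stack([(P[...,:2]-c)@xb,(P[...,:2]-c)@yb],-1)
    m=(abs(L[...,0])<.04)&(abs(L[...,1])<.125)&(P[...,2]>zlo)&(P[...,2]<zhi);q=L[m];z=P[...,2][m]
    for s,nm in((1,"toe"),(-1,"heel")):
        k=np.argsort(-s*q[:,1])[:12];print(nm,q[k].mean(0).round(4),"extreme",(s*(s*q[:,1]).max()).round(4),z[k].mean().round(4))
        e=q[s*q[:,1]>.075]
        for lo in (.07,.08,.09):
            t=q[(s*q[:,1]>lo-.004)&(s*q[:,1]<lo+.004)]
            if len(t)>4: print("   at %.2f x %.4f..%.4f mid %.4f"%(lo,t[:,0].min(),t[:,0].max(),(t[:,0].min()+t[:,0].max())/2))
    for nm,y0,y1 in(("stop",.09,.15),("pusher",-.123,-.095)):
        w=(abs(L[...,0])<.028)&(L[...,1]>y0)&(L[...,1]<y1)&(P[...,2]>.058)&(P[...,2]<.07);t=L[w];print(nm,t.min(0).round(4),t.max(0).round(4))
E
python3 -c "
from gap import *
gap('/tmp/top4.npz',.075,.13)"
```

```text
toe [-0.0056  0.0987] extreme 0.1007 0.1118
   at 0.07 x -0.0394..0.0154 mid -0.0120
   at 0.08 x -0.0400..0.0270 mid -0.0065
   at 0.09 x -0.0346..0.0208 mid -0.0069
heel [-0.0057 -0.0973] extreme -0.0991 0.1098
   at 0.08 x -0.0307..0.0093 mid -0.0107
   at 0.09 x -0.0286..0.0177 mid -0.0055
stop [-0.028   0.1026] [0.0276 0.1334]
pusher [-0.0277 -0.1224] [ 0.0279 -0.1065]
```

```bash

python3 -m pendant '[{"delta_pos":[0.025,-0.022,-0.1],"rotation":[0,-0.016,0]},{"delta_pos":[0.025,-0.022,-0.2],"rotation":[0,-0.016,0]},{"delta_pos":[0.025,-0.022,-0.28],"rotation":[0,-0.016,0]},{"delta_pos":[0.025,-0.022,-0.28],"rotation":[0,-0.016,0]},{"delta_pos":[0.025,-0.022,-0.28],"rotation":[0,-0.016,0]}]'
python3 - <<'E'
from gap import *
o=get_obs();print(o['ee_pos'],o['eef_rot'])
im,d=cams.read_camera("top");np.savez("/tmp/top5",im=im,d=d);gap("/tmp/top5.npz",.040,.13)
im,d=cams.read_camera("side");np.savez("/tmp/side5",im=im,d=d)
E
```

```text
time: 14.0
ee_pos: [0.6415, 0.0073, 0.2188]
eef_rot: [3.137, -0.001, 1.449]
contact_force: [0.0, -0.2, -2.5]
gripper_width: 0.0529
grip_force: 64.7
[0.64147572 0.00728533 0.21875502] [ 3.13681853e+00 -9.68297497e-04  1.44850104e+00]
toe [-0.0004  0.1246] extreme 0.1249 0.0642
   at 0.07 x -0.0355..0.0315 mid -0.0020
   at 0.08 x -0.0319..0.0350 mid 0.0015
   at 0.09 x -0.0251..0.0263 mid 0.0006
heel [ 0.0004 -0.1236] extreme -0.1249 0.0531
   at 0.09 x -0.0226..0.0219 mid -0.0004
stop [-0.0276  0.091 ] [0.0278 0.1333]
pusher [-0.0278 -0.1221] [ 0.0279 -0.0951]
```

```bash
python3 -c "
from gap import *
gap('/tmp/top5.npz',.0675,.1)"
```

```text
toe [1.000e-04 1.215e-01] extreme 0.1245 0.0689
   at 0.07 x -0.0355..0.0315 mid -0.0020
   at 0.08 x -0.0305..0.0350 mid 0.0023
   at 0.09 x -0.0243..0.0263 mid 0.0010
heel [-0.0094 -0.1129] extreme -0.1177 0.0691
   at 0.09 x -0.0226..0.0219 mid -0.0004
stop [-0.0276  0.091 ] [0.0278 0.1333]
pusher [-0.0278 -0.1221] [ 0.0279 -0.0951]
```

```bash

python3 -m pendant '[{"delta_pos":[0,0,-0.03],"rotation":[0,0.01,0]},{"delta_pos":[0,0,-0.06],"rotation":[0,0.01,0]},{"delta_pos":[0,0,-0.08],"rotation":[0,0.01,0]},{"delta_pos":[0,0,-0.08],"rotation":[0,0.01,0]},{"delta_pos":[0,0,-0.08],"rotation":[0,0.01,0]}]'
```

```text
time: 14.52
ee_pos: [0.6421, 0.0075, 0.2078]
eef_rot: [3.139, -0.0, 1.449]
contact_force: [0.8, 0.7, -1.6]
gripper_width: 0.0532
grip_force: 64.7
```

```bash

python3 -m pendant '[{"delta_pos":[0,0,-0.01],"rotation":[0,0,0]},{"delta_pos":[0,0,-0.015],"rotation":[0,0,0]},{"delta_pos":[0,0,-0.015],"rotation":[0,0,0]}]'
```

```text
time: 14.77
ee_pos: [0.6422, 0.0074, 0.2059]
eef_rot: [3.139, -0.0, 1.449]
contact_force: [0.3, -0.2, -2.0]
gripper_width: 0.053
grip_force: 64.7
```

```bash

python3 -m pendant '[{"delta_pos":[-0.01,0,-0.005],"rotation":[0,0,0]},{"delta_pos":[-0.01,0,-0.01],"rotation":[0,0,0]},{"delta_pos":[-0.01,0,-0.01],"rotation":[0,0,0]}]'
python3 -m pendant '[{"delta_pos":[0,0,-0.01],"rotation":[0,0,0]},{"delta_pos":[0,0,-0.01],"rotation":[0,0,0]},{"delta_pos":[0,0,-0.01],"rotation":[0,0,0]}]'
```

```text
time: 15.02
ee_pos: [0.6407, 0.0074, 0.2047]
eef_rot: [3.139, -0.0, 1.449]
contact_force: [-0.1, -0.3, -0.2]
gripper_width: 0.053
grip_force: 64.9
time: 15.27
ee_pos: [0.641, 0.0074, 0.2046]
eef_rot: [3.139, -0.0, 1.449]
contact_force: [-4.0, 0.8, 6.6]
gripper_width: 0.0524
grip_force: 65.8
```

```bash

python3 -m pendant '[{"delta_pos":[0,0,0],"rotation":[0,0,0]},{"delta_pos":[0,0,0],"rotation":[0,0,0]},{"delta_pos":[0,0,0],"rotation":[0,0,0]},{"delta_pos":[0,0,0],"rotation":[0,0,0]},{"delta_pos":[0,0,0],"rotation":[0,0,0]}]' 1
python3 -m pendant '[{"delta_pos":[0,0,0.15],"rotation":[0,0,0]},{"delta_pos":[0,0,0.35],"rotation":[0,0,0]},{"delta_pos":[0,0,0.6],"rotation":[0,0,0]},{"delta_pos":[0,0,0.8],"rotation":[0,0,0]},{"delta_pos":[-0.3,-0.1,0.8],"rotation":[0,0,0]},{"delta_pos":[-0.6,-0.3,0.8],"rotation":[0,0,0]},{"delta_pos":[-0.9,-0.5,0.8],"rotation":[0,0,0]},{"delta_pos":[-1,-0.65,0.8],"rotation":[0,0,0]}]'
python3 - <<'E'
from gap import *
im,d=cams.read_camera("top");np.savez("/tmp/top6",im=im,d=d)
ims,_=cams.read_camera("side")
a=cv2.resize(im[140:290,215:395],None,fx=2.5,fy=2.5,interpolation=cv2.INTER_CUBIC);b=cv2.resize(ims[200:325,230:345],(345,375),interpolation=cv2.INTER_CUBIC)
cv2.imwrite("pics/p6.png",np.hstack([a,b])[...,::-1]);print(a.shape,b.shape)
gap("/tmp/top6.npz",.045,.0605)
E
```

```text
time: 15.68
ee_pos: [0.6407, 0.0074, 0.2028]
eef_rot: [3.139, -0.0, 1.449]
contact_force: [-0.1, 0.0, -0.2]
gripper_width: 0.0852
grip_force: 0.0
time: 16.35
ee_pos: [0.4994, -0.0797, 0.3228]
eef_rot: [3.139, -0.001, 1.451]
contact_force: [-0.3, -1.0, 0.2]
gripper_width: 0.0854
grip_force: 0.0
(375, 450, 3) (375, 345, 3)
toe [-0.0118  0.1134] extreme 0.1197 0.0557
   at 0.07 x -0.0360..0.0367 mid 0.0004
   at 0.08 x -0.0328..0.0327 mid -0.0001
   at 0.09 x -0.0247..0.0262 mid 0.0008
heel [-0.     -0.1237] extreme -0.1248 0.0549
   at 0.07 x -0.0280..0.0307 mid 0.0014
   at 0.08 x -0.0265..0.0314 mid 0.0024
   at 0.09 x -0.0221..0.0258 mid 0.0018
stop [-0.0276  0.0901] [0.0278 0.1334]
pusher [-0.028  -0.1227] [ 0.0277 -0.0953]
```

View pics/p6.png

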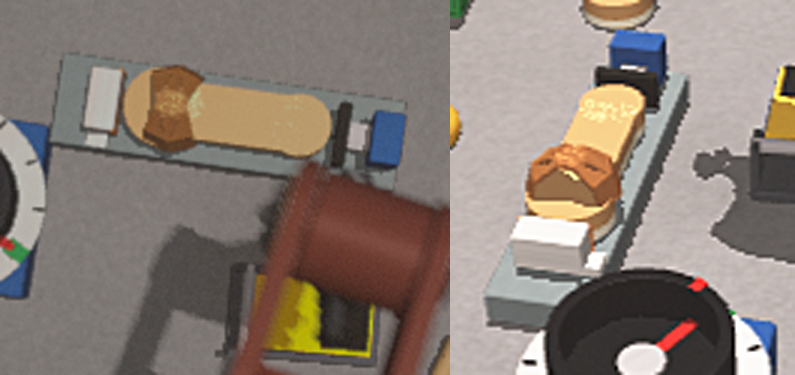

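The sandal lies flat and straight between the stop and pusher with gaps at both ends (toe at (125,108), heel at (330,125)), and the pointer is still on the mark. The gripper is open and clear, so the pedal is next, pressed with shut fingers.

```bash

python3 -m pendant '[{"delta_pos":[-0.26,-0.007,0],"rotation":[0,0,0]},{"delta_pos":[-0.26,-0.007,0],"rotation":[0,0,0]},{"delta_pos":[-0.26,-0.007,-0.2],"rotation":[0,0,0]},{"delta_pos":[-0.26,-0.007,-0.4],"rotation":[0,0,0]},{"delta_pos":[-0.26,-0.007,-0.5],"rotation":[0,0,0]},{"delta_pos":[-0.26,-0.007,-0.5],"rotation":[0,0,0]},{"delta_pos":[-0.26,-0.007,-0.5],"rotation":[0,0,0]}]' 0
python3 -m pendant '[{"delta_pos":[0,0,-0.05],"rotation":[0,0,0]},{"delta_pos":[0,0,-0.1],"rotation":[0,0,0]},{"delta_pos":[0,0,-0.13],"rotation":[0,0,0]},{"delta_pos":[0,0,-0.16],"rotation":[0,0,0]},{"delta_pos":[0,0,-0.16],"rotation":[0,0,0]}]'
```

```text
time: 17.03
ee_pos: [0.4624, -0.0807, 0.2476]
eef_rot: [3.14, -0.001, 1.449]
contact_force: [-0.4, -0.3, 0.1]
gripper_width: 0.0005
grip_force: 0.0
time: 17.45
ee_pos: [0.4631, -0.0814, 0.225]
eef_rot: [3.136, 0.001, 1.449]
contact_force: [-1.4, -0.2, 7.0]
gripper_width: -0.0003
grip_force: 3.4
```

```bash

python3 -m pendant '[{"delta_pos":[0,0,-0.03],"rotation":[0,0,0]},{"delta_pos":[0,0,-0.06],"rotation":[0,0,0]},{"delta_pos":[0,0,-0.08],"rotation":[0,0,0]},{"delta_pos":[0,0,-0.08],"rotation":[0,0,0]}]'
python3 -m pendant '[{"delta_pos":[0,0,-0.01],"rotation":[0,0,0]},{"delta_pos":[0,0,-0.02],"rotation":[0,0,0]},{"delta_pos":[0,0,-0.02],"rotation":[0,0,0]},{"delta_pos":[0,0,-0.02],"rotation":[0,0,0]}]'
```

```text
time: 17.78
ee_pos: [0.4635, -0.0813, 0.2147]
eef_rot: [3.137, -0.0, 1.449]
contact_force: [-5.0, 1.9, 12.6]
gripper_width: 0.0
grip_force: 6.0
time: 18.12
ee_pos: [0.464, -0.0814, 0.2141]
eef_rot: [3.138, -0.001, 1.449]
contact_force: [-13.4, 3.2, 29.7]
gripper_width: -0.0001
grip_force: 14.4
```

```bash

python3 -m pendant '[{"delta_pos":[0,0,0],"rotation":[0,0,0]},{"delta_pos":[0,0,0],"rotation":[0,0,0]},{"delta_pos":[0,0,0],"rotation":[0,0,0]},{"delta_pos":[0,0,0],"rotation":[0,0,0]}]'
python3 - <<'E'
from gap import *
im,d=cams.read_camera("top");np.savez("/tmp/top7",im=im,d=d)
for f in("/tmp/top6.npz","/tmp/top7.npz"): print(f); gap(f,.0605,.07)
ims,_=cams.read_camera("side")
a=cv2.resize(im[140:290,215:395],None,fx=2.5,fy=2.5,interpolation=cv2.INTER_CUBIC);b=cv2.resize(ims[200:325,230:345],(345,375),interpolation=cv2.INTER_CUBIC)
cv2.imwrite("pics/p7.png",np.hstack([a,b])[...,::-1])
E
```

```text
time: 18.45
ee_pos: [0.4639, -0.0813, 0.2141]
eef_rot: [3.138, -0.0, 1.449]
contact_force: [-13.0, 3.7, 30.8]
gripper_width: -0.0001
grip_force: 14.3
/tmp/top6.npz
toe [-0.003   0.1243] extreme 0.1247 0.0653
   at 0.07 x -0.0344..0.0320 mid -0.0012
   at 0.08 x -0.0210..0.0318 mid 0.0054
   at 0.09 x -0.0183..0.0181 mid -0.0001
heel [ 0.0006 -0.1182] extreme -0.1206 0.0637
   at 0.07 x -0.0240..0.0271 mid 0.0016
   at 0.08 x -0.0277..0.0284 mid 0.0004
stop [-0.0276  0.0901] [0.0278 0.1334]
pusher [-0.028  -0.1227] [ 0.0277 -0.0953]
/tmp/top7.npz
toe [0.0031 0.1243] extreme 0.1249 0.0661
   at 0.07 x -0.0343..0.0356 mid 0.0007
   at 0.08 x -0.0316..0.0320 mid 0.0002
   at 0.09 x -0.0252..0.0230 mid -0.0011
heel [-0.0022 -0.1099] extreme -0.1105 0.0644
   at 0.07 x -0.0219..0.0263 mid 0.0022
   at 0.09 x -0.0134..0.0127 mid -0.0003
stop [-0.0278  0.0903] [0.0278 0.1334]
pusher [-0.0276 -0.1228] [ 0.027 -0.095]
```

View pics/p7.png

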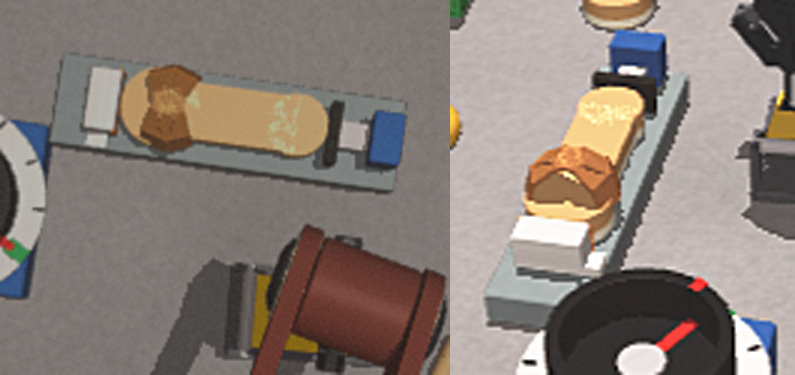

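The pusher has moved about 8 mm and meets the heel (its edge went from (343,135) to (334,133)). The sandal shifted slightly to the stop, and the pedal is on its stop at 30 N. I'll release it and back off.

```bash

python3 -m pendant '[{"delta_pos":[0,0,0.06],"rotation":[0,0,0]},{"delta_pos":[0,0,0.12],"rotation":[0,0,0]},{"delta_pos":[0,0,0.18],"rotation":[0,0,0]},{"delta_pos":[0,0,0.25],"rotation":[0,0,0]},{"delta_pos":[0,0,0.45],"rotation":[0,0,0]},{"delta_pos":[0,0,0.7],"rotation":[0,0,0]},{"delta_pos":[0,0,0.95],"rotation":[0,0,0]}]'
python3 -m pendant '[{"delta_pos":[-0.1,-0.3,0.1],"rotation":[0,0,0]},{"delta_pos":[-0.15,-0.55,0.1],"rotation":[0,0,0]},{"delta_pos":[-0.2,-0.8,0.1],"rotation":[0,0,0]},{"delta_pos":[-0.2,-1,0.1],"rotation":[0,0,0]},{"delta_pos":[-0.2,-1,0.1],"rotation":[0,0,0]},{"delta_pos":[-0.2,-1,0.1],"rotation":[0,0,0]}]'
python3 - <<'E'
from ang import *
im,d=cams.read_camera("top")
meas(im,np.array([.556,.2915]))
cv2.imwrite("pics/f.png",cv2.resize(im[150:350,125:505],None,fx=2.1,fy=2.1,interpolation=cv2.INTER_CUBIC)[...,::-1])
E
```

```text
time: 19.13
ee_pos: [0.4615, -0.0807, 0.3517]
eef_rot: [-3.141, -0.001, 1.449]
contact_force: [0.3, -0.5, 0.8]
gripper_width: -0.0001
grip_force: 0.0
time: 19.63
ee_pos: [0.4318, -0.2322, 0.3663]
eef_rot: [3.139, -0.001, 1.446]
contact_force: [0.3, 0.6, -0.1]
gripper_width: 0.0
grip_force: 0.0
green r 0.0862 az 4.0941
tip 11 r 0.0749 az 4.0925 rem 0.0016
web 65 r 0.0336 az 4.0865 rem 0.0075
rim 41 r 0.0602 az 4.1109 rem -0.0168
```

View pics/f.png

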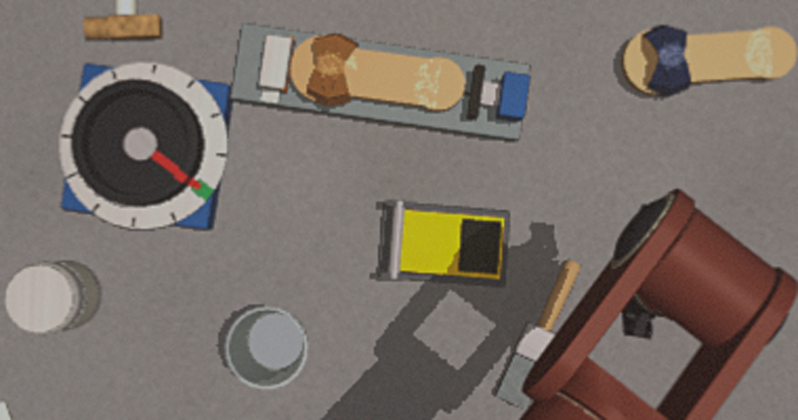

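The final picture shows the sandal straight in the jig at (380,72), the pusher back at (475,92), the pedal up, the pointer on green at (203,190), and the bystanders where they were.

```bash
python3 -c "
from plant import workorder
print(workorder.hand_in())"
```

```text
the job is handed in; nothing more can be done
None
```

The job is handed in at about 20 s: the wheel pointer is on the green mark, the tan sandal was nipped and left straight in the jig, the pedal is back up, and the last picture shows nothing else disturbed.

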